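# Dock the shoe-care crate behind its lip

### The job

Put the small flat polish tin into the wooden shoe-care crate while the crate still stands on the bench. Then push the crate, without lifting it, between the guide rails and up the ramp until its rear edge drops behind the lip and it sits level in its bay with the tin inside. Push gently, never with more than about 20 N: do not ram the end stop, and leave the other things on the bench alone.

Things in the scene. Friction and masses are not known exactly. Their poses are not given: they have to be found in the camera images.
- stand: Plywood docking stand fixed to the bench, lying across in front of the robot: two parallel rails and an end board, holding a brown ramp insert 146 mm wide. Origin on the bench, midway between the rails, at the usual place of the ramp's foot; x = push direction (along the rails, up the ramp), y across, z up. The insert's place along x was set by hand and is NOT measured: shift S, -30 to +30 mm.
- mouth (a point): Point on the bench midway between the rails, at x = -30 mm of the stand, where the straight rails begin; axes as the stand's. Rails: 50 mm high, 12 mm thick, 152 mm apart inside, from here to the end board at x = 340 mm. Before this point they flare outwards, to 192 mm apart at x = -80 mm.
- lip (a point): Usual place of the middle of the lip: the ramp's crest, 36 mm above the bench, at x = 140 mm of the stand. The true lip is shifted by the unmeasured S (-30 to +30 mm) along x, as are the ramp's foot (140 mm before the lip, at bench height, even slope of 14.4 degrees) and the bay. Behind the lip the surface drops straight down by 10 mm.
- bay (a point): Usual middle of the bay, on its level floor 26 mm above the bench, at x = 208 mm of the stand; truly shifted by the same S. The bay is 136 mm long from lip to pad: 6 mm of play for the 130 mm crate. The pad at its end is black rubber, 100 mm wide, 37 to 59 mm above the bench, on springs of 1.8 N per mm over 6 mm of travel, then solid.
- crate: Open wooden crate, 130 x 130 mm, 58 mm high, walls and floor 6 mm, 0.4 to 0.7 kg, on the bench before the stand's mouth. Origin at the centre of its underside, z up; x roughly along the stand's x, so push on the outer face at x = -65 mm. It slides easily on the ramp (friction about 0.3) but the fingers grip its wall: pushing up takes 3 to 10 N if the tool rises with it, more if it drags it down.
- tin: Low round metal shoe-polish tin, 52 mm diameter, 26 mm high, about 0.11 kg, lying flat on the bench beside the crate on the stand's +y side (the robot's side). Origin at the centre of its underside.
- jar: Bystander: upright shoe-cream jar with a lid, 44 mm diameter, 66 mm high, on the robot's side of the rails. Origin at the centre of its underside.
- brush: Bystander: shoe brush, 140 x 45 x 38 mm, beyond the rails as seen from the robot. Origin at the centre of its underside, x along it.
- dish: Bystander: white key dish, 120 mm diameter, 22 mm high, on the robot's right. Origin at the centre of its underside.
- case: Bystander: black glasses case, 160 x 60 x 45 mm, between robot and stand on the left. Origin at the centre of its underside, x along it.
There are look-alikes about, which are no part of the job. There is more than one size of the tin; the job needs the larger. Of the things that look like the crate, take the one that is farthest to the robot's right at the start.

How it is judged (in metres and radians):
On the way, in this order (a step that is already met when the one before it is completed fails the run):
1. the tin lies in the crate, released, while the crate is still flat on the bench before the ramp (x of tin in the frame of crate between -0.06 and 0.06 m and y of tin in the frame of crate between -0.06 and 0.06 m and z of tin in the frame of crate below 0.03 m and contact force between tin and the fingers below 0.2 N and height (world z) of crate below 0.006 m and angle between crate's own z axis and vertical below 0.05 rad), for 0.2 s.
2. the crate is on the ramp, nose up, between the rails (angle between crate's own z axis and vertical above 0.15 rad and x of crate in the frame of stand between 0 and 0.17 m and height (world z) of crate above 0.008 m), for 0.2 s.
At the end, for the whole second after the job is handed in: The crate sits at rest and level (within 2 degrees) on the bay floor, its underside 22 to 29.5 mm above the bench and its centre 170 to 250 mm along the stand's x axis, so that its rear edge is down behind the lip; the tin lies inside the crate (z of crate in the frame of stand between 0.022 and 0.0295 m and angle between crate's own z axis and vertical below 0.035 rad and x of crate in the frame of stand between 0.17 and 0.25 m and linear speed of crate below 0.01 m/s and x of tin in the frame of crate between -0.06 and 0.06 m and y of tin in the frame of crate between -0.06 and 0.06 m and z of tin in the frame of crate below 0.03 m); the robot touches nothing.
It fails at once if the robot presses on the crate with more than 30 N (contact force between crate and the fingers above 30 N or contact force between crate and the arm above 30 N).
It fails at once if the crate is lifted (centre of its underside more than 55 mm above the bench) or tipped by more than 26 degrees (height (world z) of crate above 0.055 m or angle between crate's own z axis and vertical above 0.45 rad).
It fails at once if a bystander is moved by more than 30 mm (distance of any of jar, brush, dish, case from where it was at the start of the episode above 0.03 m).
It also fails if it takes over 72 s, if anything falls off the work surface, if the arm or the gripper's body presses on something with over 40 N, if the wrist force passes 120 N, or if a joint passes its speed limit or range.

### The arm

A 7-joint arm with a two-finger parallel gripper is mounted at the origin on the work surface. World frame = base frame: x ahead of the robot, y to its left, z up, the work surface at z = 0. Lengths are in m, angles in degrees, forces in N, time in s.
With the tool pointing down it reaches from about 0.425 to 0.875 m from the base axis. Payload 4.7 kg.
Tool frame: the origin (TCP) lies between the finger pads; the fingertips stand 8 mm ahead of it and the grasp point (between the pads) lies 11 mm behind it (env.tip_extent is the distance from the TCP to the fingertips, in m); z points along the fingers, y is the line along which they close (so a half turn about z gives the same grasp; the last joint's range is limited). The gripper opens to 87 mm and grips with 3 to 60 N. Pads are 19 mm wide; open, the fingers measure 117 mm over their backs; the gripper's body (75 mm by 190 mm) begins 51 mm behind the grasp point.
Start: joints at [63.891, 18.392, -4.016, 83.108, 1.295, 78.541, -3.26], TCP at [0.294, -0.58, 0.231] pointing down, gripper open.
Joint ranges: [-163.93, 163.93], [-17.29, 119.83], [-79.2, 71.16], [3.27, 140.29], [-89.18, 269.18], [5.43, 117.66], [-154.24, 154.24]. Speed limits (degrees/s): [147.25, 147.25, 180, 180, 180, 180, 180].

### API

Orientations are given as [roll, pitch, yaw] about the fixed x, y, z axes, in that order (R = Rz(yaw) Ry(pitch) Rx(roll)).
In Python, from cell import sensors, vision, workorder, env gives the robot as it stands.
- The arm moves only by the tool drive_tool, never from a script. Its argument "moves" is a list of rows, each an object of numbers: "x", "y", "z": the shift along the tool's x, y, z in mm; "rx", "ry", "rz": the turn, a rotation vector about the tool's x, y, z in rad; "fingers": the closure, from -1 (fully open) to 1 (shut). In form: [{"x": .., "y": .., "z": .., "rx": .., "ry": .., "rz": .., "fingers": ..}, ...]. A call has 1 to 20 rows; each row is the pose to reach, as a shift and turn from the pose commanded when the call began, along the tool's axes at that moment; what a row does not reach only later rows make up. A row lasts 1/8 s, in which the tool goes at most 62.5 mm and 10.7 degrees, less where a joint would pass 70% of its speed; a pose out of reach is approached as far as the arm can. A call with a gripper value outside its range is refused whole. The fingers move at their own pace and stop on an object; "force" is the grip in N (left out, the last holds). Time passes only in rows, so rows that repeat a pose let the fingers close. It gives the time, the measured TCP pose, the force, the opening and the grip force at its end, in the units of the state.
- sensors.get_obs(): the state, without advancing time (a new reading comes with each control period).
- vision.read_camera(name): name is "scene" or "top"; returns a dict with "image" (480x640x3 uint8, red, green, blue), "fx", "fy", "cx", "cy" (pixels), "k1" (the pictures are not rectified: a ray, as slopes to the right and down, at radius r is drawn at 1 + k1 r^2 times it, then the intrinsics apply), "R" (3x3) and "t" (3): a world point X has camera coordinates R X + t. Camera axes: x right, y down, z forward; pixel columns grow to the right and rows downward; lengths in m; the calibration is good to about 2 mm. A picture is of the moment at which its call begins. There is no depth.
- workorder.sign_off(): hands the job in; it is judged then, once.
The state is a dict: "time_s": time; "qpos": joint angles; "joint_velocities": joint speeds; "effort": joint torques, N m; "tool_pos": TCP position; "tool_rot": TCP orientation; "force": force on the tool from outside, world axes, zero at the start; "wrist_torque": the same for the moment, N m; "grip_width": finger opening in m; "grasp_force": force on a finger pad.
Only numpy, scipy, OpenCV 4.12 (cv2) and the standard library are available. Lean on these libraries where they do the work, as an engineer would, in place of code of your own. Each camera call takes 0.05 s, during which the arm holds its last target. There are 200 camera calls.

## Working session

There is one attempt and no reset: what is moved stays moved. The work goes in short steps, Python scripts to look and compute and a tool call to move; the robot and the scene stay as the last step left them, time stands still between calls to the robot, and variables do not carry over. Pictures are saved under pics/ and viewed, at most 10 in all, crops included, and the job is handed in when it is done.

Besides the shell and the picture viewer there is one more tool, called after "Call:" as name([rows], argument=value, ...), one row to a line, values as JSON. drive_tool: Moves the arm, as the interface text tells. Its arguments: {"type":"object","properties":{"moves":{"type":"array"},"force":{"type":"number"}},"required":["moves"]}

```bash
ls; mkdir -p pics; cat > h.py <<'E'
import numpy as np, cv2
from cell import sensors, vision, workorder, env
def cam(n):
    c=vision.read_camera(n); c['R']=np.array(c['R']);c['t']=np.array(c['t']);return c
def ray(c,u,v):
    K=np.array([[c['fx'],0,c['cx']],[0,c['fy'],c['cy']],[0,0,1]])
    x=(u-c['cx'])/c['fx'];y=(v-c['cy'])/c['fy'];a,b=x,y
    for _ in range(30):
        s=1+c['k1']*(a*a+b*b);a,b=x/s,y/s
    d=c['R'].T@np.array([a,b,1.]);o=-c['R'].T@c['t'];return o,d
def onz(c,u,v,z):
    o,d=ray(c,u,v);return o+d*(z-o[2])/d[2]
def proj(c,X):
    p=c['R']@np.array(X)+c['t'];a,b=p[:2]/p[2];s=1+c['k1']*(a*a+b*b)
    return c['fx']*a*s+c['cx'],c['fy']*b*s+c['cy']
def save(n,im): cv2.imwrite('pics/'+n,cv2.cvtColor(im,cv2.COLOR_RGB2BGR))
E
python3 - <<'E'
from h import *
for n in('top','scene'):
    c=cam(n);save(n+'0.png',c['image']);print(n,-c['R'].T@c['t'],c['R'].round(2).tolist(),c['fx'],c['k1'])
o=sensors.get_obs();print(o['tool_pos'],o['tool_rot'],o['grip_width'],o['force'],env.tip_extent)
E
```

```text
pics
top [ 0.32399301 -0.07553316  1.48174336] [[-0.0, -1.0, 0.01], [-0.99, -0.0, -0.16], [0.16, -0.01, -0.99]] 581.9373977345006 -0.03889416458071253
scene [ 1.12762381 -0.93922788  0.77069056] [[0.83, 0.56, 0.0], [0.31, -0.45, -0.84], [-0.47, 0.69, -0.55]] 552.3598940701759 -0.12090955846390639
[ 0.29395934 -0.57918663  0.22954415] [-1.79899993e+02  6.18276186e-03  2.69170488e+01] 0.08697567066745884 [-0.48675068 -0.45959531 -0.06867674] 0.008
```

View pics/top0.png

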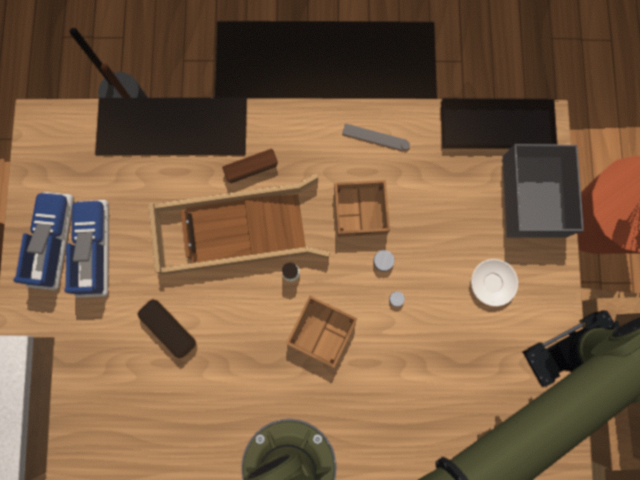

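View pics/scene0.png

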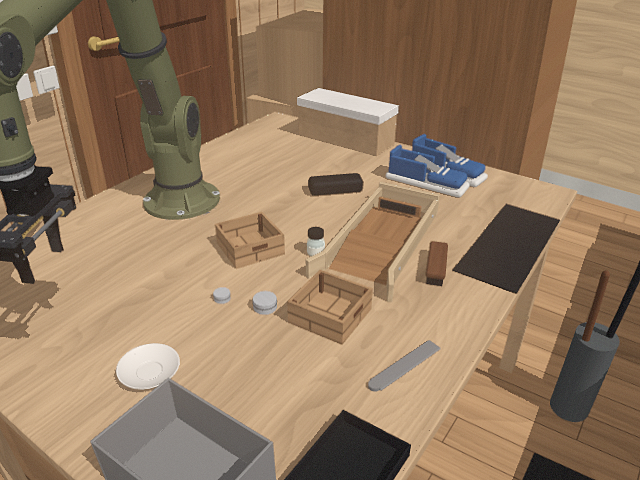

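The top view shows the stand running left, with its mouth near (318,220), the right-hand crate at (361,208), the larger tin at (384,261) and the jar at (290,273). The decoys are the crate at (322,335) and the small tin at (397,299). I'll zoom in to measure.

```bash
python3 - <<'E'
from h import *
im=cv2.cvtColor(cv2.imread('pics/top0.png'),cv2.COLOR_BGR2RGB)
save('crop0.png',cv2.resize(im[160:290,145:415],None,fx=2.95,fy=2.95,interpolation=cv2.INTER_CUBIC))
E
```

```text
(no output)
```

View pics/crop0.png

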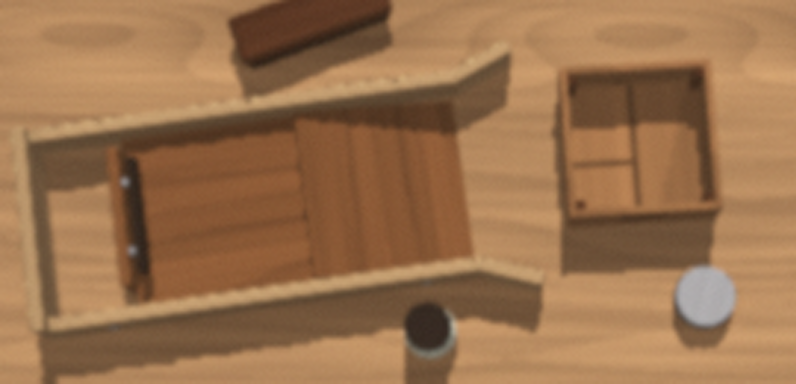

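The crop shows the crate rim corners at about (560,70), (707,63), (720,210) and (568,218). A divider separates off a rear compartment across the full width. The lip line runs (297,120) to (312,278), and the rails' kink is near (455,80) and (478,265).

```bash
python3 - <<'E'
from h import *
c=cam('top')
def P(u,v,z): return onz(c,145+(u+.5)/2.95-.5,160+(v+.5)/2.95-.5,z)[:2]
def pr(n,*a): print(n,*[np.round(x*1000,1) for x in a])
k=[P(*q,.058) for q in[(560,70),(707,63),(720,210),(568,218)]]
pr('crate',*k,np.mean(k,0)); pr('sides',*[np.linalg.norm(k[i]-k[i-1]) for i in range(4)])
pr('divider top', P(632,145,.05),P(638,205,.05),P(632,145,.03))
pr('tin c (z26)',P(705,296,.026), 'D',P(675,296,.026)-P(735,296,.026))
fi=[P(40,143,.05),P(455,84,.05)]; ni=[P(45,318,.05),P(478,261,.05)]
for n,l in(('far',fi),('near',ni)):
    d=l[1]-l[0];pr(n,*l,np.linalg.norm(d));print(np.degrees(np.arctan2(-d[1],-d[0])))
pr('lip',P(297,120,.036),P(312,278,.036)); pr('foot',P(452,103,0),P(472,258,0))
pr('pad',P(134,158,.059),P(148,275,.059)); pr('jar',P(428,327,.066))
E
```

```text
crate [ 698.4 -114.4] [ 704.8 -240.2] [ 577.1 -249. ] [ 570.2 -120.7] [ 637.6 -181.1]
sides 128.4 126.0 128.0 128.5
divider top [ 634.8 -175.8] [ 582.8 -180.4] [ 639.1 -177.2]Traceback (most recent call last):
  File "<stdin>", line 8, in <module>
  File "<stdin>", line 4, in pr
    return _wrapfunc(a, 'round', decimals=decimals, out=out)
    return _wrapit(obj, method, *args, **kwds)
    result = getattr(arr, method)(*args, **kwds)
numpy._core._exceptions._UFuncNoLoopError: ufunc 'multiply' did not contain a loop with signature matching types (dtype('<U1000'), dtype('float64')) -> None
```

```bash
python3 - <<'E'
from h import *
c=cam('top')
def P(u,v,z): return onz(c,145+(u+.5)/2.95-.5,160+(v+.5)/2.95-.5,z)[:2]
def pr(n,*a): print(n,*[np.round(x*1000,1) for x in a])
# tin by mask, grey/bluish low-saturation
hsv=cv2.cvtColor(c['image'],cv2.COLOR_RGB2HSV)
m=((hsv[...,1]<60)&(hsv[...,2]>110)).astype('uint8');m[:240]=0;m[320:]=0;m[:,:365]=0;m[:,420:]=0
n,_,st,ce=cv2.connectedComponentsWithStats(m)
for i in range(1,n):
    if st[i,4]>40:
        x,y,w,h,a=st[i];print(st[i],ce[i],onz(c,*ce[i],.026),np.linalg.norm(onz(c,x-.5,ce[i][1],.026)-onz(c,x+w-.5,ce[i][1],.026)))
pr('tin',P(705,296,.026),P(675,296,.026)-P(735,296,.026))
fi=[P(40,143,.05),P(455,84,.05)]; ni=[P(45,318,.05),P(478,261,.05)]
for n,l in(('far',fi),('near',ni)):
    d=l[1]-l[0];pr(n,*l,np.linalg.norm(d));print(np.degrees(np.arctan2(-d[1],-d[0])))
pr('lip',P(297,120,.036),P(312,278,.036)); pr('foot',P(452,103,0),P(472,258,0))
pr('pad',P(134,158,.059),P(148,275,.059)); pr('jar',P(428,327,.066))
s=cam('scene')
# triangulate tin in scene for check
hs=cv2.cvtColor(s['image'],cv2.COLOR_RGB2HSV)
m=((hs[...,1]<60)&(hs[...,2]>110)).astype('uint8');m[:285]=0;m[315:]=0;m[:,:245]=0;m[:,285:]=0
n,_,st,ce=cv2.connectedComponentsWithStats(m)
for i in range(1,n):
    if st[i,4]>40: print('scene',st[i],ce[i],onz(s,*ce[i],.022))
print(sensors.get_obs()['time_s'])
E
```

```text
[374 250  20  21 337] [383.70919881 260.08605341] [ 0.50789921 -0.23879214  0.026     ] 0.05056919202197451
[389 292  16  15 181] [396.59668508 298.72928177] [ 0.4105613  -0.26946969  0.026     ] 0.04009033007516069
tin [ 508.1 -238.7] [ 0.  51.4]
far [636.3 329. ] [688.1 -24.6] 357.4
98.32432180788732
near [486.3 318.3] [534.8 -44.9] 366.4
97.60583590735673
lip [659.6 111.9] [522.2  96.3]
foot [683.5 -20.3] [544.8 -38.6]
pad [621.4 246.2] [521.5 230.9]
jar [477.2  -4. ]
scene [253 290  24  25 491] [264.51527495 302.19755601] [ 0.51542712 -0.24622476  0.022     ]
0.25
```

Stand yaw comes out at about 98°. The centreline is n·p = 0.6006 and S is about -28 mm, with lip, foot and pad agreeing. The tin is at (508,-239) and the crate centre at (637.6,-181), yaw 93°. The rear compartment is about 60 mm long, so the tin fits. I'll move above the tin now.

Call:
drive_tool([
  {"x": 35, "y": -21, "z": 0, "rz": -0.115, "fingers": -0.45},
  {"x": 80, "y": -48, "z": 10, "rz": -0.26},
  {"x": 130, "y": -78, "z": 25, "rz": -0.42},
  {"x": 180, "y": -108, "z": 45, "rz": -0.58},
  {"x": 230, "y": -138, "z": 65, "rz": -0.74},
  {"x": 275, "y": -165, "z": 90, "rz": -0.9},
  {"x": 315, "y": -188, "z": 110, "rz": -1.05},
  {"x": 335, "y": -201, "z": 125, "rz": -1.12},
  {"x": 345, "y": -206, "z": 130, "rz": -1.153},
  {"x": 345, "y": -206, "z": 130, "rz": -1.153},
  {"x": 345, "y": -206, "z": 130, "rz": -1.153},
  {"x": 345, "y": -206, "z": 130, "rz": -1.153},
])

```text
invalid input at $.moves[0]: expected keys x, y, z, rx, ry, rz, fingers
```

Call:
drive_tool([
  {"x": 35, "y": -21, "z": 0, "rx": 0, "ry": 0, "rz": -0.115, "fingers": -0.45},
  {"x": 80, "y": -48, "z": 10, "rx": 0, "ry": 0, "rz": -0.26, "fingers": -0.45},
  {"x": 130, "y": -78, "z": 25, "rx": 0, "ry": 0, "rz": -0.42, "fingers": -0.45},
  {"x": 180, "y": -108, "z": 45, "rx": 0, "ry": 0, "rz": -0.58, "fingers": -0.45},
  {"x": 230, "y": -138, "z": 65, "rx": 0, "ry": 0, "rz": -0.74, "fingers": -0.45},
  {"x": 275, "y": -165, "z": 90, "rx": 0, "ry": 0, "rz": -0.9, "fingers": -0.45},
  {"x": 315, "y": -188, "z": 110, "rx": 0, "ry": 0, "rz": -1.05, "fingers": -0.45},
  {"x": 335, "y": -201, "z": 125, "rx": 0, "ry": 0, "rz": -1.12, "fingers": -0.45},
  {"x": 345, "y": -206, "z": 130, "rx": 0, "ry": 0, "rz": -1.153, "fingers": -0.45},
  {"x": 345, "y": -206, "z": 130, "rx": 0, "ry": 0, "rz": -1.153, "fingers": -0.45},
  {"x": 345, "y": -206, "z": 130, "rx": 0, "ry": 0, "rz": -1.153, "fingers": -0.45},
  {"x": 345, "y": -206, "z": 130, "rx": 0, "ry": 0, "rz": -1.153, "fingers": -0.45},
])

```text
time_s: 1.75
tool_pos: [0.5083, -0.2415, 0.1012]
tool_rot: [180.0, 0.1, 92.8]
force: [0.6, -0.0, 0.4]
grip_width: 0.0633
grasp_force: 0.0
```

Call:
drive_tool([
  {"x": 2, "y": 0, "z": 30, "rx": 0, "ry": 0, "rz": 0, "fingers": -0.45},
  {"x": 2, "y": 0, "z": 60, "rx": 0, "ry": 0, "rz": 0, "fingers": -0.45},
  {"x": 2, "y": 0, "z": 80, "rx": 0, "ry": 0, "rz": 0, "fingers": -0.45},
  {"x": 2, "y": 0, "z": 88, "rx": 0, "ry": 0, "rz": 0, "fingers": -0.45},
  {"x": 2, "y": 0, "z": 88, "rx": 0, "ry": 0, "rz": 0, "fingers": -0.45},
  {"x": 2, "y": 0, "z": 88, "rx": 0, "ry": 0, "rz": 0, "fingers": 1},
  {"x": 2, "y": 0, "z": 88, "rx": 0, "ry": 0, "rz": 0, "fingers": 1},
  {"x": 2, "y": 0, "z": 88, "rx": 0, "ry": 0, "rz": 0, "fingers": 1},
  {"x": 2, "y": 0, "z": 88, "rx": 0, "ry": 0, "rz": 0, "fingers": 1},
  {"x": 2, "y": 0, "z": 88, "rx": 0, "ry": 0, "rz": 0, "fingers": 1},
], force=15)

```text
time_s: 3.0
tool_pos: [0.509, -0.2381, 0.0135]
tool_rot: [179.9, 0.1, 93.0]
force: [-1.4, 0.0, 6.1]
grip_width: 0.051
grasp_force: 15.0
```

Call:
drive_tool([
  {"x": 0, "y": 0, "z": -25, "rx": 0, "ry": 0, "rz": 0, "fingers": 1},
  {"x": 0, "y": 0, "z": -60, "rx": 0, "ry": 0, "rz": 0, "fingers": 1},
  {"x": 0, "y": 0, "z": -90, "rx": 0, "ry": 0, "rz": 0, "fingers": 1},
  {"x": 0, "y": 0, "z": -95, "rx": 0, "ry": 0, "rz": 0, "fingers": 1},
  {"x": 5, "y": 30, "z": -95, "rx": 0, "ry": 0, "rz": 0, "fingers": 1},
  {"x": 11, "y": 65, "z": -95, "rx": 0, "ry": 0, "rz": 0, "fingers": 1},
  {"x": 17, "y": 100, "z": -95, "rx": 0, "ry": 0, "rz": 0, "fingers": 1},
  {"x": 21, "y": 125, "z": -95, "rx": 0, "ry": 0, "rz": 0, "fingers": 1},
  {"x": 22, "y": 131, "z": -95, "rx": 0, "ry": 0, "rz": 0, "fingers": 1},
  {"x": 22, "y": 131, "z": -95, "rx": 0, "ry": 0, "rz": 0, "fingers": 1},
  {"x": 22, "y": 131, "z": -95, "rx": 0, "ry": 0, "rz": 0, "fingers": 1},
])

```text
time_s: 4.38
tool_pos: [0.6369, -0.2097, 0.107]
tool_rot: [-179.9, 0.0, 92.9]
force: [0.3, -0.4, -0.4]
grip_width: 0.0513
grasp_force: 15.0
```

```bash
python3 - <<'E'
from h import *
a=cam('top');b=cam('scene');o=sensors.get_obs();print(o['tool_pos'],o['grip_width'])
A=cv2.resize(a['image'][150:280,300:430],(400,400),interpolation=cv2.INTER_CUBIC)
B=cv2.resize(b['image'][200:360,240:400],(400,400),interpolation=cv2.INTER_CUBIC)
save('hold.png',np.hstack([A,B]))
E
```

```text
[ 0.63725206 -0.20981336  0.10756157] 0.05124219847062889
```

View pics/hold.png

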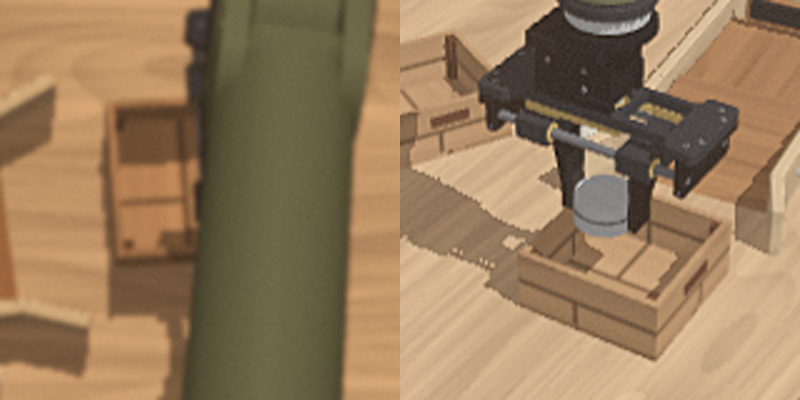

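The picture shows the tin held level over the crate. The "dividers" are only plank lines on the floor, so there is plenty of room. I'll lower and release.

Call:
drive_tool([
  {"x": 1, "y": 1, "z": 25, "rx": 0, "ry": 0, "rz": 0, "fingers": 1},
  {"x": 1, "y": 1, "z": 55, "rx": 0, "ry": 0, "rz": 0, "fingers": 1},
  {"x": 1, "y": 1, "z": 75, "rx": 0, "ry": 0, "rz": 0, "fingers": 1},
  {"x": 1, "y": 1, "z": 84, "rx": 0, "ry": 0, "rz": 0, "fingers": 1},
  {"x": 1, "y": 1, "z": 86, "rx": 0, "ry": 0, "rz": 0, "fingers": 1},
  {"x": 1, "y": 1, "z": 86, "rx": 0, "ry": 0, "rz": 0, "fingers": 1},
  {"x": 1, "y": 1, "z": 86, "rx": 0, "ry": 0, "rz": 0, "fingers": -0.45},
  {"x": 1, "y": 1, "z": 86, "rx": 0, "ry": 0, "rz": 0, "fingers": -0.45},
  {"x": 1, "y": 1, "z": 86, "rx": 0, "ry": 0, "rz": 0, "fingers": -0.45},
  {"x": 1, "y": 1, "z": 60, "rx": 0, "ry": 0, "rz": 0, "fingers": -0.45},
  {"x": 1, "y": 1, "z": 20, "rx": 0, "ry": 0, "rz": 0, "fingers": -0.45},
  {"x": 1, "y": 1, "z": -10, "rx": 0, "ry": 0, "rz": 0, "fingers": -0.45},
  {"x": -40, "y": -3, "z": -10, "rx": 0, "ry": 0, "rz": 0, "fingers": -0.45},
  {"x": -95, "y": -3, "z": -10, "rx": 0, "ry": 0, "rz": 0, "fingers": -0.45},
  {"x": -125, "y": -3, "z": -10, "rx": 0, "ry": 0, "rz": 0, "fingers": -0.45},
  {"x": -125, "y": -3, "z": -10, "rx": 0, "ry": 0, "rz": 0, "fingers": -0.45},
  {"x": -125, "y": -3, "z": -10, "rx": 0, "ry": 0, "rz": 0, "fingers": -0.45},
])

```text
time_s: 6.6
tool_pos: [0.642, -0.3324, 0.1175]
tool_rot: [180.0, -0.1, 93.0]
force: [-0.5, -0.2, -0.2]
grip_width: 0.063
grasp_force: 0.0
```

```bash
python3 - <<'E'
from h import *
a=cam('top');b=cam('scene');o=sensors.get_obs();print(o['tool_pos'],o['force'])
A=cv2.resize(a['image'][150:280,300:430],(400,400),interpolation=cv2.INTER_CUBIC)
B=cv2.resize(b['image'][240:360,260:380],(400,400),interpolation=cv2.INTER_CUBIC)
save('placed.png',np.hstack([A,B]))
E
```

```text
[ 0.64236063 -0.33156093  0.11776977] [-0.00316912  0.13065066  0.11241953]
```

View pics/placed.png

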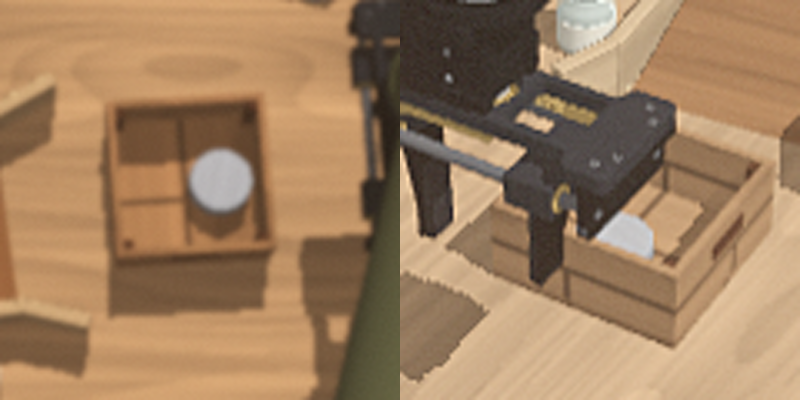

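Both views show the tin flat in the crate at top-crop (221,180), and the crate hasn't moved. I'll go down behind the rear face, aligned with the stand.

Call:
drive_tool([
  {"x": 0, "y": 2, "z": 30, "rx": 0, "ry": 0, "rz": -0.04, "fingers": -0.6},
  {"x": 0, "y": 5, "z": 60, "rx": 0, "ry": 0, "rz": -0.087, "fingers": -0.6},
  {"x": 0, "y": 6.5, "z": 82, "rx": 0, "ry": 0, "rz": -0.087, "fingers": -0.6},
  {"x": 10, "y": 6.5, "z": 88, "rx": 0, "ry": 0, "rz": -0.087, "fingers": -0.6},
  {"x": 30, "y": 6.5, "z": 88, "rx": 0, "ry": 0, "rz": -0.087, "fingers": -0.6},
  {"x": 43, "y": 6.5, "z": 88, "rx": 0, "ry": 0, "rz": -0.087, "fingers": -0.6},
  {"x": 43, "y": 6.5, "z": 88, "rx": 0, "ry": 0, "rz": -0.087, "fingers": -0.6},
  {"x": 43, "y": 6.5, "z": 88, "rx": 0, "ry": 0, "rz": -0.087, "fingers": -0.6},
])

```text
time_s: 7.7
tool_pos: [0.6462, -0.2914, 0.0304]
tool_rot: [180.0, 0.1, 98.0]
force: [-0.2, -1.1, -0.6]
grip_width: 0.0695
grasp_force: 0.0
```

Call:
drive_tool([
  {"x": 10, "y": 0, "z": 0, "rx": 0, "ry": 0, "rz": 0, "fingers": -0.6},
  {"x": 20, "y": 0, "z": 0, "rx": 0, "ry": 0, "rz": 0, "fingers": -0.6},
  {"x": 25, "y": 0, "z": 0, "rx": 0, "ry": 0, "rz": 0, "fingers": -0.6},
  {"x": 28, "y": 0, "z": 0, "rx": 0, "ry": 0, "rz": 0, "fingers": -0.6},
  {"x": 31, "y": 0, "z": 0, "rx": 0, "ry": 0, "rz": 0, "fingers": -0.6},
  {"x": 34, "y": 0, "z": 0, "rx": 0, "ry": 0, "rz": 0, "fingers": -0.6},
  {"x": 37, "y": 0, "z": 0, "rx": 0, "ry": 0, "rz": 0, "fingers": -0.6},
  {"x": 40, "y": 0, "z": 0, "rx": 0, "ry": 0, "rz": 0, "fingers": -0.6},
  {"x": 43, "y": 0, "z": 0, "rx": 0, "ry": 0, "rz": 0, "fingers": -0.6},
  {"x": 46, "y": 0, "z": 0, "rx": 0, "ry": 0, "rz": 0, "fingers": -0.6},
  {"x": 50, "y": 0, "z": 0, "rx": 0, "ry": 0, "rz": 0, "fingers": -0.6},
  {"x": 55, "y": 0, "z": 0, "rx": 0, "ry": 0, "rz": 0, "fingers": -0.6},
  {"x": 60, "y": 0, "z": 0, "rx": 0, "ry": 0, "rz": 0, "fingers": -0.6},
  {"x": 65, "y": 0, "z": 0, "rx": 0, "ry": 0, "rz": 0, "fingers": -0.6},
  {"x": 70, "y": 0, "z": 0, "rx": 0, "ry": 0, "rz": 0, "fingers": -0.6},
])

```text
time_s: 9.57
tool_pos: [0.6362, -0.2211, 0.0296]
tool_rot: [-180.0, 0.0, 98.0]
force: [0.1, -3.2, 1.9]
grip_width: 0.0692
grasp_force: 1.8
```

```bash
cat >> h.py <<'E'
def look(f):
    a=cam('top');b=cam('scene');o=sensors.get_obs();p=o['tool_pos']
    print('n',.9904*p[0]+.1383*p[1],'standx',.0894-.1383*p[0]+.9904*p[1],'z',p[2],o['force'])
    A=cv2.resize(a['image'][150:280,180:390],None,fx=1.9,fy=1.9,interpolation=cv2.INTER_CUBIC)
    B=cv2.resize(b['image'][180:350,250:450],(400,A.shape[0]),interpolation=cv2.INTER_CUBIC)
    save(f,np.hstack([A,B]))
E
python3 -c "
from h import *
look('p1.png')"
```

```text
n 0.5996462529006054 standx -0.2163826075651404 z 0.029553634914277545 [ 1.04362767 -0.70344511  0.20077044]
```

View pics/p1.png

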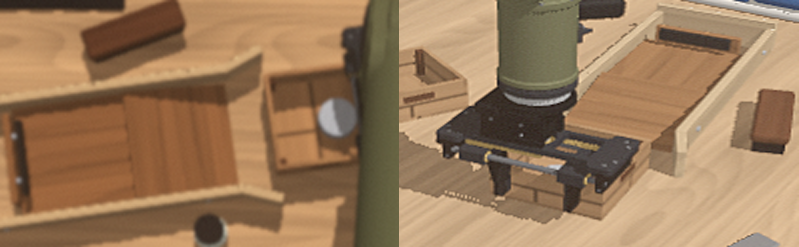

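The crate is square to the stand and centred between the flares (crop front edge (265,75)–(283,170)). I'll push on to the ramp's foot.

Call:
drive_tool([
  {"x": 4, "y": 0, "z": 0, "rx": 0, "ry": 0, "rz": 0, "fingers": -0.6},
  {"x": 8, "y": 0, "z": 0, "rx": 0, "ry": 0, "rz": 0, "fingers": -0.6},
  {"x": 12, "y": 0, "z": 0, "rx": 0, "ry": 0, "rz": 0, "fingers": -0.6},
  {"x": 16, "y": 0, "z": 0, "rx": 0, "ry": 0, "rz": 0, "fingers": -0.6},
  {"x": 20, "y": 0, "z": 0, "rx": 0, "ry": 0, "rz": 0, "fingers": -0.6},
  {"x": 24, "y": 0, "z": 0, "rx": 0, "ry": 0, "rz": 0, "fingers": -0.6},
  {"x": 28, "y": 0, "z": 0, "rx": 0, "ry": 0, "rz": 0, "fingers": -0.6},
  {"x": 32, "y": 0, "z": 0, "rx": 0, "ry": 0, "rz": 0, "fingers": -0.6},
  {"x": 36, "y": 0, "z": 0, "rx": 0, "ry": 0, "rz": 0, "fingers": -0.6},
  {"x": 40, "y": 0, "z": 0, "rx": 0, "ry": 0, "rz": 0, "fingers": -0.6},
  {"x": 44, "y": 0, "z": 0, "rx": 0, "ry": 0, "rz": 0, "fingers": -0.6},
  {"x": 48, "y": 0, "z": 0, "rx": 0, "ry": 0, "rz": 0, "fingers": -0.6},
  {"x": 52, "y": 0, "z": 0, "rx": 0, "ry": 0, "rz": 0, "fingers": -0.6},
  {"x": 56, "y": 0, "z": 0, "rx": 0, "ry": 0, "rz": 0, "fingers": -0.6},
  {"x": 60, "y": 0, "z": 0, "rx": 0, "ry": 0, "rz": 0, "fingers": -0.6},
])

```text
time_s: 11.55
tool_pos: [0.6278, -0.1619, 0.0295]
tool_rot: [-180.0, 0.0, 98.0]
force: [0.6, -3.8, -0.8]
grip_width: 0.0699
grasp_force: 1.8
```

Call:
drive_tool([
  {"x": 4, "y": 0, "z": 0, "rx": 0, "ry": 0, "rz": 0, "fingers": -0.6},
  {"x": 8, "y": 0, "z": 0, "rx": 0, "ry": 0, "rz": 0, "fingers": -0.6},
  {"x": 12, "y": 0, "z": 0, "rx": 0, "ry": 0, "rz": 0, "fingers": -0.6},
  {"x": 16, "y": 0, "z": 0, "rx": 0, "ry": 0, "rz": 0, "fingers": -0.6},
  {"x": 20, "y": 0, "z": 0, "rx": 0, "ry": 0, "rz": 0, "fingers": -0.6},
  {"x": 24, "y": 0, "z": 0, "rx": 0, "ry": 0, "rz": 0, "fingers": -0.6},
  {"x": 28, "y": 0, "z": 0, "rx": 0, "ry": 0, "rz": 0, "fingers": -0.6},
  {"x": 32, "y": 0, "z": 0, "rx": 0, "ry": 0, "rz": 0, "fingers": -0.6},
  {"x": 36, "y": 0, "z": 0, "rx": 0, "ry": 0, "rz": 0, "fingers": -0.6},
  {"x": 40, "y": 0, "z": 0, "rx": 0, "ry": 0, "rz": 0, "fingers": -0.6},
  {"x": 44, "y": 0, "z": 0, "rx": 0, "ry": 0, "rz": 0, "fingers": -0.6},
  {"x": 48, "y": 0, "z": 0, "rx": 0, "ry": 0, "rz": 0, "fingers": -0.6},
])

```text
time_s: 13.05
tool_pos: [0.6212, -0.1141, 0.0295]
tool_rot: [-180.0, 0.0, 98.0]
force: [-0.0, -2.4, -1.3]
grip_width: 0.0697
grasp_force: 1.5
```

```bash
python3 -c "
from h import *
look('p2.png')"
```

```text
n 0.5995635408398137 standx -0.10868992443138546 z 0.029579844570459993 [ 0.17778271 -1.0635385  -1.38356756]
```

View pics/p2.png

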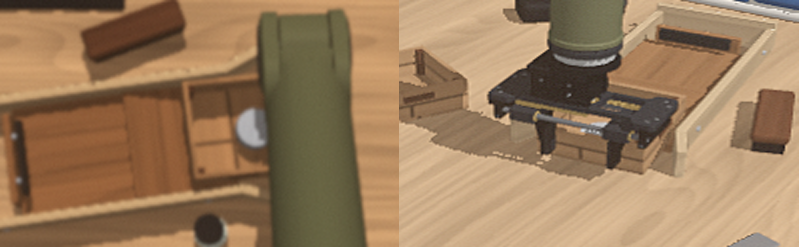

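The crate's nose is on the ramp between the rails, with the front edge at crop (190,80–190). The force is low, so I'll continue and rise once the rear reaches the foot.

Call:
drive_tool([
  {"x": 4, "y": 0, "z": 0, "rx": 0, "ry": 0, "rz": 0, "fingers": -0.6},
  {"x": 8, "y": 0, "z": 0, "rx": 0, "ry": 0, "rz": 0, "fingers": -0.6},
  {"x": 12, "y": 0, "z": 0, "rx": 0, "ry": 0, "rz": 0, "fingers": -0.6},
  {"x": 16, "y": 0, "z": 0, "rx": 0, "ry": 0, "rz": 0, "fingers": -0.6},
  {"x": 20, "y": 0, "z": 0, "rx": 0, "ry": 0, "rz": 0, "fingers": -0.6},
  {"x": 24, "y": 0, "z": 0, "rx": 0, "ry": 0, "rz": 0, "fingers": -0.6},
  {"x": 28, "y": 0, "z": 0, "rx": 0, "ry": 0, "rz": 0, "fingers": -0.6},
  {"x": 32, "y": 0, "z": 0, "rx": 0, "ry": 0, "rz": 0, "fingers": -0.6},
  {"x": 36, "y": 0, "z": 0, "rx": 0, "ry": 0, "rz": 0, "fingers": -0.6},
  {"x": 40, "y": 0, "z": 0, "rx": 0, "ry": 0, "rz": 0, "fingers": -0.6},
  {"x": 44, "y": 0, "z": 0, "rx": 0, "ry": 0, "rz": 0, "fingers": -0.6},
  {"x": 48, "y": 0, "z": 0, "rx": 0, "ry": 0, "rz": 0, "fingers": -0.6},
  {"x": 52, "y": 0, "z": 0, "rx": 0, "ry": 0, "rz": 0, "fingers": -0.6},
  {"x": 56, "y": 0, "z": -1, "rx": 0, "ry": 0, "rz": 0, "fingers": -0.6},
  {"x": 60, "y": 0, "z": -2, "rx": 0, "ry": 0, "rz": 0, "fingers": -0.6},
  {"x": 64, "y": 0, "z": -3, "rx": 0, "ry": 0, "rz": 0, "fingers": -0.6},
])

```text
time_s: 15.15
tool_pos: [0.6124, -0.051, 0.0327]
tool_rot: [180.0, 0.0, 98.0]
force: [0.7, -3.6, -0.5]
grip_width: 0.0693
grasp_force: 1.7
```

Call:
drive_tool([
  {"x": 4, "y": 0, "z": -1, "rx": 0, "ry": 0, "rz": 0, "fingers": -0.6},
  {"x": 8, "y": 0, "z": -2, "rx": 0, "ry": 0, "rz": 0, "fingers": -0.6},
  {"x": 12, "y": 0, "z": -3, "rx": 0, "ry": 0, "rz": 0, "fingers": -0.6},
  {"x": 16, "y": 0, "z": -4, "rx": 0, "ry": 0, "rz": 0, "fingers": -0.6},
  {"x": 20, "y": 0, "z": -5, "rx": 0, "ry": 0, "rz": 0, "fingers": -0.6},
  {"x": 24, "y": 0, "z": -6, "rx": 0, "ry": 0, "rz": 0, "fingers": -0.6},
  {"x": 28, "y": 0, "z": -7.5, "rx": 0, "ry": 0, "rz": 0, "fingers": -0.6},
  {"x": 32, "y": 0, "z": -9, "rx": 0, "ry": 0, "rz": 0, "fingers": -0.6},
  {"x": 36, "y": 0, "z": -10, "rx": 0, "ry": 0, "rz": 0, "fingers": -0.6},
  {"x": 40, "y": 0, "z": -11, "rx": 0, "ry": 0, "rz": 0, "fingers": -0.6},
  {"x": 44, "y": 0, "z": -12, "rx": 0, "ry": 0, "rz": 0, "fingers": -0.6},
  {"x": 48, "y": 0, "z": -13, "rx": 0, "ry": 0, "rz": 0, "fingers": -0.6},
  {"x": 52, "y": 0, "z": -14, "rx": 0, "ry": 0, "rz": 0, "fingers": -0.6},
  {"x": 56, "y": 0, "z": -15, "rx": 0, "ry": 0, "rz": 0, "fingers": -0.6},
  {"x": 60, "y": 0, "z": -16, "rx": 0, "ry": 0, "rz": 0, "fingers": -0.6},
])

```text
time_s: 17.02
tool_pos: [0.6043, 0.0084, 0.0488]
tool_rot: [180.0, 0.0, 98.0]
force: [-0.3, -4.7, 0.4]
grip_width: 0.0695
grasp_force: 2.3
```

Call:
drive_tool([
  {"x": 3, "y": 0, "z": -1, "rx": 0, "ry": 0, "rz": 0, "fingers": -0.6},
  {"x": 6, "y": 0, "z": -2, "rx": 0, "ry": 0, "rz": 0, "fingers": -0.6},
  {"x": 9, "y": 0, "z": -3, "rx": 0, "ry": 0, "rz": 0, "fingers": -0.6},
  {"x": 12, "y": 0, "z": -4, "rx": 0, "ry": 0, "rz": 0, "fingers": -0.6},
  {"x": 15, "y": 0, "z": -5, "rx": 0, "ry": 0, "rz": 0, "fingers": -0.6},
  {"x": 18, "y": 0, "z": -6, "rx": 0, "ry": 0, "rz": 0, "fingers": -0.6},
  {"x": 21, "y": 0, "z": -7, "rx": 0, "ry": 0, "rz": 0, "fingers": -0.6},
  {"x": 24, "y": 0, "z": -8, "rx": 0, "ry": 0, "rz": 0, "fingers": -0.6},
  {"x": 27, "y": 0, "z": -9, "rx": 0, "ry": 0, "rz": 0, "fingers": -0.6},
  {"x": 30, "y": 0, "z": -10, "rx": 0, "ry": 0, "rz": 0, "fingers": -0.6},
  {"x": 33, "y": 0, "z": -10, "rx": 0, "ry": 0, "rz": 0, "fingers": -0.6},
  {"x": 36, "y": 0, "z": -10, "rx": 0, "ry": 0, "rz": 0, "fingers": -0.6},
  {"x": 39, "y": 0, "z": -10, "rx": 0, "ry": 0, "rz": 0, "fingers": -0.6},
  {"x": 42, "y": 0, "z": -10, "rx": 0, "ry": 0, "rz": 0, "fingers": -0.6},
])

```text
time_s: 18.77
tool_pos: [0.5982, 0.05, 0.0585]
tool_rot: [-180.0, 0.0, 98.0]
force: [0.0, -1.6, 0.1]
grip_width: 0.0697
grasp_force: 0.7
```

```bash
python3 -c "
from h import *
look('p3.png')"
```

```text
n 0.5994041249253171 standx 0.05685197505019929 z 0.05855256230023182 [-0.50386709 -0.61964819  0.26490454]
```

View pics/p3.png

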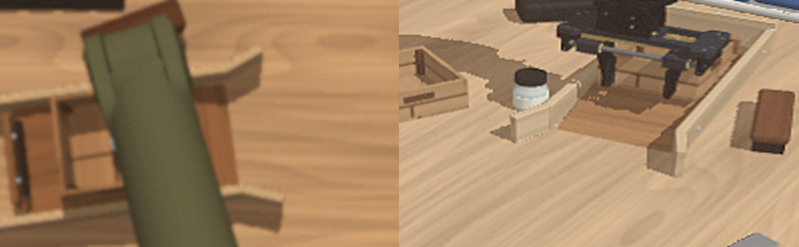

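The crate has tipped over the lip, with its front edge at crop (55–65) about 45–50 mm from the pad. I'll push slowly towards the drop.

Call:
drive_tool([
  {"x": 3, "y": 0, "z": 0, "rx": 0, "ry": 0, "rz": 0, "fingers": -0.6},
  {"x": 6, "y": 0, "z": 0, "rx": 0, "ry": 0, "rz": 0, "fingers": -0.6},
  {"x": 9, "y": 0, "z": 0, "rx": 0, "ry": 0, "rz": 0, "fingers": -0.6},
  {"x": 12, "y": 0, "z": 0, "rx": 0, "ry": 0, "rz": 0, "fingers": -0.6},
  {"x": 15, "y": 0, "z": 0, "rx": 0, "ry": 0, "rz": 0, "fingers": -0.6},
  {"x": 18, "y": 0, "z": 0, "rx": 0, "ry": 0, "rz": 0, "fingers": -0.6},
  {"x": 21, "y": 0, "z": 0, "rx": 0, "ry": 0, "rz": 0, "fingers": -0.6},
  {"x": 24, "y": 0, "z": 0, "rx": 0, "ry": 0, "rz": 0, "fingers": -0.6},
  {"x": 27, "y": 0, "z": 0, "rx": 0, "ry": 0, "rz": 0, "fingers": -0.6},
  {"x": 30, "y": 0, "z": 0, "rx": 0, "ry": 0, "rz": 0, "fingers": -0.6},
  {"x": 32, "y": 0, "z": 0, "rx": 0, "ry": 0, "rz": 0, "fingers": -0.6},
  {"x": 34, "y": 0, "z": 0, "rx": 0, "ry": 0, "rz": 0, "fingers": -0.6},
  {"x": 36, "y": 0, "z": 0, "rx": 0, "ry": 0, "rz": 0, "fingers": -0.6},
  {"x": 38, "y": 0, "z": 0, "rx": 0, "ry": 0, "rz": 0, "fingers": -0.6},
  {"x": 40, "y": 0, "z": 0, "rx": 0, "ry": 0, "rz": 0, "fingers": -0.6},
])

```text
time_s: 20.75
tool_pos: [0.5927, 0.0897, 0.0585]
tool_rot: [180.0, 0.0, 98.0]
force: [0.2, -1.8, -1.1]
grip_width: 0.0694
grasp_force: 0.8
```

Call:
drive_tool([
  {"x": 1, "y": 0, "z": 0, "rx": 0, "ry": 0, "rz": 0, "fingers": -0.6},
  {"x": 2, "y": 0, "z": 0, "rx": 0, "ry": 0, "rz": 0, "fingers": -0.6},
  {"x": 3, "y": 0, "z": 0, "rx": 0, "ry": 0, "rz": 0, "fingers": -0.6},
  {"x": 4, "y": 0, "z": 0, "rx": 0, "ry": 0, "rz": 0, "fingers": -0.6},
  {"x": 5, "y": 0, "z": 0, "rx": 0, "ry": 0, "rz": 0, "fingers": -0.6},
])

```text
time_s: 21.38
tool_pos: [0.592, 0.0946, 0.0585]
tool_rot: [-180.0, 0.0, 98.0]
force: [0.6, -2.8, -0.5]
grip_width: 0.0694
grasp_force: 0.8
```

Call:
drive_tool([
  {"x": 1, "y": 0, "z": 0, "rx": 0, "ry": 0, "rz": 0, "fingers": -0.6},
  {"x": 2, "y": 0, "z": 0, "rx": 0, "ry": 0, "rz": 0, "fingers": -0.6},
  {"x": 3, "y": 0, "z": 0, "rx": 0, "ry": 0, "rz": 0, "fingers": -0.6},
  {"x": 3, "y": 0, "z": 0, "rx": 0, "ry": 0, "rz": 0, "fingers": -0.6},
])

```text
time_s: 21.88
tool_pos: [0.5915, 0.0976, 0.0586]
tool_rot: [-180.0, 0.0, 98.0]
force: [-0.1, -1.1, 0.1]
grip_width: 0.0696
grasp_force: 0.8
```

Call:
drive_tool([
  {"x": 1, "y": 0, "z": 0, "rx": 0, "ry": 0, "rz": 0, "fingers": -0.6},
  {"x": 2, "y": 0, "z": 0, "rx": 0, "ry": 0, "rz": 0, "fingers": -0.6},
  {"x": 2, "y": 0, "z": 0, "rx": 0, "ry": 0, "rz": 0, "fingers": -0.6},
])

```text
time_s: 22.25
tool_pos: [0.5915, 0.0997, 0.0586]
tool_rot: [180.0, -0.0, 98.0]
force: [0.3, -1.8, 0.5]
grip_width: 0.0695
grasp_force: 0.8
```

```bash
python3 -c "
from h import *
look('p4.png')
b=cam('scene');save('p4.png',cv2.resize(b['image'][170:290,310:470],None,fx=5,fy=5,interpolation=cv2.INTER_CUBIC))"
```

```text
n 0.5995708225530049 standx 0.10636157197312263 z 0.058549175836585574 [-0.69329105 -1.09922105  0.06138723]
```

View pics/p4.png

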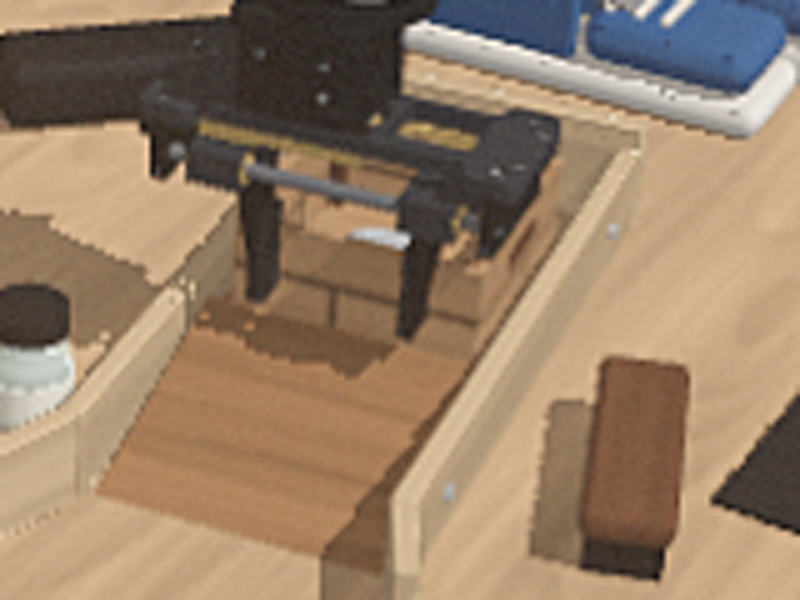

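The rear face is still visible at full height (crop (475,290–360)), so it hasn't dropped. The force is only about 1.5 N, so I'll go on in small steps.

Call:
drive_tool([
  {"x": 1, "y": 0, "z": 0, "rx": 0, "ry": 0, "rz": 0, "fingers": -0.6},
  {"x": 2, "y": 0, "z": 0, "rx": 0, "ry": 0, "rz": 0, "fingers": -0.6},
  {"x": 2, "y": 0, "z": 0, "rx": 0, "ry": 0, "rz": 0, "fingers": -0.6},
])

```text
time_s: 22.78
tool_pos: [0.5912, 0.1013, 0.0586]
tool_rot: [180.0, 0.0, 98.0]
force: [-0.4, -2.4, 0.4]
grip_width: 0.0697
grasp_force: 1.3
```

Call:
drive_tool([
  {"x": 1, "y": 0, "z": 0, "rx": 0, "ry": 0, "rz": 0, "fingers": -0.6},
  {"x": 2, "y": 0, "z": 0, "rx": 0, "ry": 0, "rz": 0, "fingers": -0.6},
  {"x": 2, "y": 0, "z": 0, "rx": 0, "ry": 0, "rz": 0, "fingers": -0.6},
])

```text
time_s: 23.15
tool_pos: [0.591, 0.1026, 0.0586]
tool_rot: [180.0, 0.1, 97.9]
force: [0.9, -5.4, -0.1]
grip_width: 0.0694
grasp_force: 2.5
```

```bash
python3 - <<'E'
from h import *
b=cam('scene');cv2.imwrite('pics/raw5.png',b['image'][...,::-1])
old=cv2.resize(cv2.imread('pics/p4.png'),(160,120),interpolation=cv2.INTER_AREA)[...,::-1]
new=b['image'][170:290,310:470]
A=cv2.cvtColor(old.copy(),cv2.COLOR_RGB2GRAY);B=cv2.cvtColor(new,cv2.COLOR_RGB2GRAY)
for u in (68,74,94): print(u,'\n',A[40:80,u],'\n',B[40:80,u])
# template shift of rear wall patch between the fingers
T=A[50:68,58:78];r=cv2.matchTemplate(B[40:85,50:88],T,cv2.TM_CCOEFF_NORMED);_,m,_,l=cv2.minMaxLoc(r);print(m,l[0]+50-58,l[1]+40-50)
c=b
for s,h in((.117,.094),(.120,.084)): # rear rim centre: predicted rows
    s-=.0894;p=[.6*.9904-.1383*s,.6*.1383+.9904*s,h];print(np.array(proj(c,p))-[310,170])
E
```

```text
68 
 [ 91 139 159 159 160 160 161 146 117 105 106 107 108 108 109 107 101  85
  92 113 118 118 118 115 113 108  91  90  86  87  91  92  93  88 106 131
 133 134 132 128] 
 [104 149 158 164 160 159 157 135 103 105 105 108 105 111 110 107  90  73
 102 115 115 115 118 110 112 106  92  85  91  89  85  87  86 106 140 135
 132 132 134 126]
74 
 [ 96 114 157 160 156 174 202 183 129  99 103 106 107 107 106 107 110 107
  93  80  99 114 113 113 114 110 111 106  92  84  87  92 117 137 138 137
 134 133 133 135] 
 [ 92 148 164 154 162 183 193 166  90 106 108 106 105 111 111 107 108 102
  80  89 116 118 115 116 113 112 103  97  86  88  85  90 114 140 134 136
 136 132 131 136]
94 
 [ 56  50  68  97  86  83  90 109  99  95 100  98 107 141 146 114 109 116
 117 118 117 118 115 106  81  95 119 125 131 130 125 110  92  91 124 167
 191 191 190 190] 
 [ 55  70  72  82  80 102 149 103 105 109 104  93 120 163 111 113 116 118
 117 116 113 116 112  88  91 119 120 124 124 116 124 112  93  93 122 167
 192 189 187 188]
0.8895279765129089 0 -1
[69.20414343 44.36529177]
[69.39006227 47.33867674]
```

```bash
python3 - <<'E'
from h import *
b=cam('scene')
for s in(.113,.117,.121):
  for zb in(.026,.036):
    S=s-.0894
    print(s,zb,[ (round(q[0]-310,1),round(q[1]-170,1)) for q in[proj(b,[.6*.9904-.1383*S,.6*.1383+.9904*S,zb+h]) for h in(0,.01,.029,.058)]])
o=sensors.get_obs();print(o['force'],o['grasp_force'],o['tool_pos'])
E
```

```text
0.113 0.026 [(np.float64(66.9), np.float64(68.6)), (np.float64(67.2), np.float64(65.2)), (np.float64(67.6), np.float64(58.7)), (np.float64(68.4), np.float64(48.6))]
0.113 0.036 [(np.float64(67.2), np.float64(65.2)), (np.float64(67.4), np.float64(61.8)), (np.float64(67.9), np.float64(55.3)), (np.float64(68.6), np.float64(45.1))]
0.117 0.026 [(np.float64(67.5), np.float64(67.8)), (np.float64(67.7), np.float64(64.4)), (np.float64(68.2), np.float64(58.0)), (np.float64(68.9), np.float64(47.9))]
0.117 0.036 [(np.float64(67.7), np.float64(64.4)), (np.float64(68.0), np.float64(61.0)), (np.float64(68.5), np.float64(54.5)), (np.float64(69.2), np.float64(44.4))]
0.121 0.026 [(np.float64(68.1), np.float64(67.0)), (np.float64(68.3), np.float64(63.7)), (np.float64(68.8), np.float64(57.2)), (np.float64(69.5), np.float64(47.2))]
0.121 0.036 [(np.float64(68.3), np.float64(63.7)), (np.float64(68.6), np.float64(60.3)), (np.float64(69.1), np.float64(53.8)), (np.float64(69.8), np.float64(43.6))]
[ 1.91880854 -4.03871128  0.11223605] 2.5155189691577107 [0.59102435 0.10263183 0.05857957]
```

The measured rows (rim 47.5, plank line 57) match the dropped prediction (47.9, 58), not the raised one (44.4, 54.5). The crate is down and touching the pad, so I'll back off.

Call:
drive_tool([
  {"x": -2, "y": 0, "z": 0, "rx": 0, "ry": 0, "rz": 0, "fingers": -0.6},
  {"x": -6, "y": 0, "z": 0, "rx": 0, "ry": 0, "rz": 0, "fingers": -0.6},
  {"x": -20, "y": 0, "z": 0, "rx": 0, "ry": 0, "rz": 0, "fingers": -0.6},
  {"x": -50, "y": 0, "z": -10, "rx": 0, "ry": 0, "rz": 0, "fingers": -0.6},
  {"x": -90, "y": 0, "z": -40, "rx": 0, "ry": 0, "rz": 0, "fingers": -0.6},
  {"x": -140, "y": 0, "z": -80, "rx": 0, "ry": 0, "rz": 0, "fingers": -0.6},
  {"x": -190, "y": 0, "z": -100, "rx": 0, "ry": 0, "rz": 0, "fingers": -0.6},
  {"x": -230, "y": 0, "z": -100, "rx": 0, "ry": 0, "rz": 0, "fingers": -0.6},
  {"x": -230, "y": 0, "z": -100, "rx": 0, "ry": 0, "rz": 0, "fingers": -0.6},
  {"x": -230, "y": 0, "z": -100, "rx": 0, "ry": 0, "rz": 0, "fingers": -0.6},
])

```text
time_s: 24.5
tool_pos: [0.6223, -0.1238, 0.1582]
tool_rot: [-180.0, -0.1, 98.0]
force: [0.5, 0.3, 0.1]
grip_width: 0.0692
grasp_force: 0.0
```

```bash
python3 - <<'E'
from h import *
a=cam('top');b=cam('scene')
A=cv2.resize(a['image'][170:290,145:320],(437,300),interpolation=cv2.INTER_CUBIC)
B=cv2.resize(b['image'][170:290,310:455],(363,300),interpolation=cv2.INTER_CUBIC)
save('end.png',np.hstack([A,B]))
cv2.imwrite('pics/sc_end.png',b['image'][...,::-1])
print(cv2.cvtColor(b['image'],cv2.COLOR_RGB2GRAY)[210:245,378])
E
```

```text
[ 71  76  72  74  64  65  63  60  52  48  50  46  55  43  52  51  64  77
 106 123 122 123 123 121 123 126 131 131 129 134 134 134 137 136 137]
```

View pics/end.png

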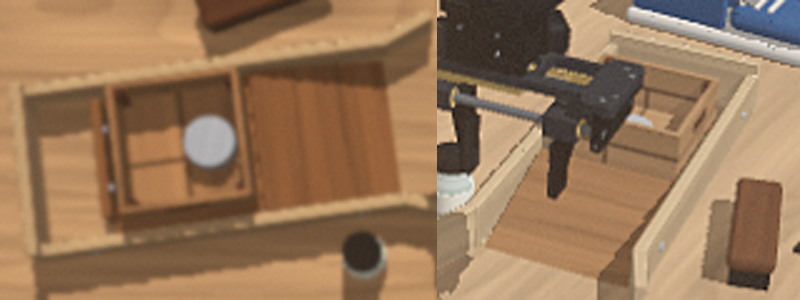

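The tin is in the crate, which is in the bay against the pad. I'll check rim heights by triangulating across the two views.

```bash
python3 - <<'E'
from h import *
a=cam('top');b=cam('scene')
def tri(p,q):
    (o1,d1),(o2,d2)=ray(a,*p),ray(b,*q)
    k=np.linalg.lstsq(np.c_[d1,-d2],o2-o1,rcond=None)[0];x=o1+k[0]*d1;y=o2+k[1]*d2;return (x+y)/2*1e3,np.linalg.norm(x-y)*1e3
print(tri((240.7,198.0),(406.7,224.6)),tri((187.4,204.6),(421.3,209.8)))
S=[.110,.240]
for s,h in((.113,.084),(.113,.094),(.243,.084)):
    S=s-.0894;n=.600+.065;p=[n*.9904-.1383*S,n*.1383+.9904*S,h];print(s,h,proj(a,p),proj(b,p))
E
```

```text
(array([657.95624094, 119.49856074,  82.69132401]), np.float64(7.463122710048744)) (array([642.05176251, 252.89828987,  57.94753222]), np.float64(3.6042976067427652))
0.113 0.084 (np.float64(241.47046882133566), np.float64(197.62191979287877)) (np.float64(403.4795857942479), np.float64(224.86813642004765))
0.113 0.094 (np.float64(240.93308383679573), np.float64(196.67544852589464)) (np.float64(403.84094633910127), np.float64(221.3047273388261))
0.243 0.084 (np.float64(188.94418530161175), np.float64(204.7610789013513)) (np.float64(419.9145247117266), np.float64(201.75333680575824))
```

The rear rim is at 83 mm, against 84 expected when dropped. My front scene pixel was misread: the rim corner in the picture is near (712,80), which matches the level prediction. Handing in.

```bash
python3 -c "
from h import *
print(workorder.sign_off())"
```

```text
the job is handed in; nothing more can be done
None
```

I handed the job in: the crate has dropped behind the lip into its bay with the tin inside. Wrist readings at the end of each move stayed under about 6 N, no bystander was touched, and the arm was clear at about 24.5 s; the sign-off reported no verdict.

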